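# Clear a used syringe from the covered instrument tray into the sharps container

### The job

Dispose of the used syringe: lift the lid off the long steel instrument tray by its knob, set it down gently, knob up, on a clear patch of the bench, then take out the syringe and lay it lengthways on the drop tray under the hood of the yellow sharps container, letting go so that the syringe's own weight tips the tray and drops it in - don't push the tray over yourself, and don't toss or drop the syringe onto it. When the drop tray has swung back, put the lid back on the instrument tray, properly seated. Leave the other things on the bench, including the round lidded jar, where they stand.

Things in the scene. Friction and masses are not known exactly. Their poses are not given: they have to be found in the camera images.
- tray: Open stainless instrument tray, 200 x 110 mm outside (208 x 118 over its rolled rim), 48 mm high, walls and floor 3 mm thick (inside 194 x 104 mm); loose, about 0.55 kg. Origin: centre of its underside; x along its length, z up. The syringe lies in it under the lid.
- lid: Loose stainless lid, 0.26 kg: plate 212 x 122 x 3 mm, round knob in the middle, and below it a step 8 mm deep (184 x 94 mm, lower half 178 x 88) that drops inside the tray's rim with 5 mm play all round. Origin: centre of the step's underside: 40 mm above the tray's origin when seated, at height 0 on the bench; plate top at 11, knob top at 45 mm. x along its length, z up. Fits either way round.
- lid_knob (a point): Centre of the lid's knob head, 37 mm above the lid's origin. The head is a disc 30 mm across and 16 mm high (29 to 45 mm above the lid's origin) on a 13 mm thick stem 18 mm long; axes as the lid.
- syringe: Used white plastic syringe, plunger in, needle capped, 32 g, 151 mm long. Origin: middle of its barrel, on its axis; x points to the cap. Barrel 24 mm across, x -44 to +44 mm; flat finger flange 42 wide (y) x 24 mm high at x = -45; plunger to x = -75, cap (9 to 12 mm across) to +76. Lies in the instrument tray roughly along it, its axis 15 mm above the tray's underside.
- sharps: Yellow sharps container, fixed: bin 170 deep (x) x 270 wide (y) x 150 mm high, 3 mm walls, clear hood to 275 mm. Origin: centre of underside; x points to its back, the open front faces -x. Opening: from the front wall's top (x -85, z 150) to the hood's lip (x -6, z 275 mm), 264 mm wide between clear cheeks. The lip overhangs the drop tray: reach in from the front, tool leaning.
- drop_tray_mid (a point): Middle of the drop tray's floor (upper face): lay the syringe here, parallel to y. At rest at x -11, z 178 mm in the container's frame; axes those of the container at rest, turning with the tray. The yellow floor, 244 mm wide (y) inside 10 mm end walls, runs from an 8 mm high lip 38 mm in front to 43 mm behind, sloping 33 degrees, far edge higher, so that it faces the user.
- drop_tray (a joint): Tilt of the drop tray, rad: 0 at rest (facing the user, held by a counterweight), 1.65 fully tipped inward. Its axis lies along the container's y, 52 mm in front of the floor's middle measured along the floor. Let go on it, the syringe tips it within about a second and slides off into the bin; the empty tray swings back by itself.
- sharps_floor (a point): Centre of the inside floor of the sharps container, 3 mm above the bench; axes as the container.
- jar: Bystander: round stainless dressing jar, 96 mm across, 95 mm high; origin: centre of its underside. It and the instrument tray change places from run to run.
- jar_lid: Bystander: round lid with a knob on the jar, 102 mm across; its top is 125 mm above the bench. Origin 89 mm above the bench. Leave it on.
- petri: Bystander: stack of three clear round dishes, 92 mm across, 47 mm high; origin: centre of its underside.
- wash_bottle: Bystander: white bottle, 64 mm across, 170 mm high; origin: centre of its underside.
- slide_box: Bystander: flat grey and white slide box, 85 x 100 x 37 mm; origin: centre of its underside.
- beaker: Bystander: glass beaker, 66 mm across, 85 mm high; origin: centre of its underside.
- forceps: Bystander: steel forceps lying flat, 131 mm long along x, 6 mm high; origin: on the bench below its middle.
- pump_bottle: Bystander: pump bottle, 68 mm across, 180 mm high; origin: centre of its underside.
There are look-alikes about, which are no part of the job. Leave any blue or green look-alike of the tray alone.

How it is judged:
On the way, in this order (a step that is already met when the one before it is completed fails the run):
1. the lid stands on the bench beside the instrument tray, knob up, let go and still (height (world z) of lid below 0.006 m and angle between lid's own z axis and vertical below 0.06 rad and horizontal distance between lid and tray above 0.1 m and contact force between the fingers and lid below 0.1 N and linear speed of lid below 0.03 m/s), for 0.2 s.
2. the syringe has been lifted clear of the instrument tray (z of syringe in the frame of tray above 0.07 m and contact force between the fingers and syringe above 0.3 N), for 0.1 s.
3. the syringe, let go, tips the drop tray (past 0.4 rad) by its own weight, with the robot touching neither (value of joint drop_tray above 0.4 rad and z of syringe in the frame of sharps above 0.08 m and distance between syringe and drop_tray_mid below 0.09 m and contact force between syringe and drop_tray above 0.01 N and contact force between the fingers and syringe below 0.05 N and contact force between each of the arm, the fingers and drop_tray below 0.05 N), for 0.04 s.
4. the syringe lies in the container and the drop tray has swung back (z of syringe in the frame of sharps below 0.1 m and horizontal distance between syringe and sharps_floor below 0.15 m and value of joint drop_tray below 0.12 rad and linear speed of syringe below 0.05 m/s), for 0.2 s.
At the end, for the whole second after the job is handed in: Syringe inside the sharps bin (its middle under 100 mm above the bench), drop tray back at rest (under 0.12 rad), lid released and seated on the instrument tray: level within 2 degrees, 36 to 43 mm above the tray's origin, centred within 12 mm, turned under 0.15 rad; tray flat on the bench (z of lid in the frame of tray between 0.036 and 0.043 m and horizontal distance between lid and tray below 0.012 m and angle between lid's own z axis and vertical below 0.035 rad and angle between the x axis of lid and the x axis of tray, either way round below 0.15 rad and linear speed of lid below 0.03 m/s and height (world z) of tray below 0.006 m and angle between tray's own z axis and vertical below 0.04 rad and z of syringe in the frame of sharps below 0.1 m and x of syringe in the frame of sharps between -0.085 and 0.085 m and y of syringe in the frame of sharps between -0.135 and 0.135 m and value of joint drop_tray below 0.12 rad); the robot touches nothing.
It fails at once if the lid is dropped (falls freely faster than 0.6 m/s) (linear speed of lid above 0.6 m/s and contact force between the fingers and lid below 0.05 N).
It fails at once if the lid is tipped by more than 35 degrees (angle between lid's own z axis and vertical above 0.61 rad).
It fails at once if the syringe is tossed or dropped onto the drop tray (over 0.75 m/s unheld above it) (linear speed of syringe above 0.75 m/s and contact force between the fingers and syringe below 0.05 N and z of syringe in the frame of sharps above 0.185 m).
It fails at once if the robot pushes the drop tray over (past 0.6 rad while touching it) (value of joint drop_tray above 0.6 rad and contact force between any of the fingers, the arm and drop_tray above 1 N).
It fails at once if a bystander is moved by more than 30 mm, or the instrument tray by more than 60 mm (distance of any of jar, jar_lid, petri, wash_bottle, slide_box, beaker, forceps, pump_bottle from where it was at the start of the episode above 0.03 m or distance of tray from where it was at the start of the episode above 0.06 m).
It also fails if it takes over 67 s, if anything falls off the work surface, if the arm or the gripper's body presses on something with over 40 N, if the wrist force passes 120 N, or if a joint passes its speed limit or range.

### The arm

A 7-joint arm with a two-finger parallel gripper is mounted at the origin on the work surface. World frame = base frame: x ahead of the robot, y to its left, z up, the work surface at z = 0. Lengths are in m, angles in rad, forces in N, time in s.
With the tool pointing down it reaches from about 0.425 to 0.875 m from the base axis. Payload 9.9 kg.
Tool frame: the origin (TCP) lies at the very end of the fingers, on their centre line; the grasp point (between the pads) lies 19 mm behind it; z points along the fingers, y is the line along which they close (so a half turn about z gives the same grasp; the last joint's range is limited). The gripper opens to 85 mm and grips with 20 to 120 N. Pads are 22 mm wide; open, the fingers measure 114 mm over their backs; the gripper's body (76 mm by 85 mm) begins 54 mm behind the grasp point. The pads swing forward as they close: fully open they stand 13 mm farther back than shut.
Start: joints at [1.252, 0.576, 0.025, 1.437, -0.015, 1.129, -0.057], TCP at [0.157, -0.656, 0.231] pointing down, gripper open.
Joint ranges: [-2.76, 2.76], [-0.34, 2.15], [-1.52, 1.57], [0.19, 2.46], [-1.09, 4.23], [0.17, 1.99], [-2.82, 2.82]. Speed limits (rad/s): [2.22, 2.22, 3.01, 3.01, 3.14, 3.14, 3.14].

### API

Orientations are given as a unit quaternion [w, x, y, z].
In Python, from cell import observe, snapshot, sign_off gives the robot as it stands. The module is installed in compiled form; this text tells all that it offers.
- The arm moves only by the tool jog_arm, never from a script. Its argument "moves" is text: rows parted by semicolons, each of 6 numbers parted by spaces: the shift along the tool's x, y, z in mm, then the turn, a rotation vector about the tool's x, y, z in rad. In form: x y z rx ry rz; .... A call has 1 to 12 rows; each row is the pose to reach, as a shift and turn from the pose commanded when the call began, along the tool's axes at that moment; what a row does not reach only later rows make up. A row lasts 1/8 s, in which the tool goes at most 62.5 mm and 10.7 degrees, less where a joint would pass 70% of its speed; a pose out of reach is approached as far as the arm can. A call with a gripper value outside its range is refused whole. "grip" is the gripper's target within -1 to 1 (fully open at 1, half-way at 0, shut at -1), set as the call begins (left out, the last holds). The fingers move at their own pace and stop on an object; "force" is the grip in N (left out, the last holds). Time passes only in rows, so rows that repeat a pose let the fingers close. It gives the time, the measured TCP pose, the force, the opening and the grip force at its end, in the units of the state.
- observe(): the state, without advancing time (a new reading comes with each control period).
- snapshot(name): name is "side" or "top"; returns a dict with "color" (384x512x3 uint8, red, green, blue), "fx", "fy", "cx", "cy" (pixels), "distortion" ([k1, k2, p1, p2, k3] as OpenCV has them; the pictures are not rectified), "position" and "attitude" of the camera in the world. Camera axes: x right, y up, looking along -z (the intrinsics and any distortion apply to the point x, -y, -z); pixel columns grow to the right and rows downward; lengths in m; the calibration is good to about 2 mm. A picture is of the moment at which its call begins. There is no depth.
- sign_off(): hands the job in; it is judged then, once.
The state is a dict: "time": time; "joint_positions": joint angles; "dq": joint speeds; "tau": joint torques, N m; "tcp_pos": TCP position; "tool_rot": TCP orientation; "force": force on the tool from outside, world axes, zero at the start; "ft_torque": the same for the moment, N m; "width": finger opening in m; "finger_force": force on a finger pad.
Only numpy, scipy, OpenCV 4.12 (cv2) and the standard library are available. Lean on these libraries where they do the work, as an engineer would, in place of code of your own. Each camera call takes 0.05 s, during which the arm holds its last target. There are 200 camera calls.

## Working session

There is one attempt and no reset: what is moved stays moved. The work goes in short steps, Python scripts to look and compute and a tool call to move; the robot and the scene stay as the last step left them, time stands still between calls to the robot, and variables do not carry over. Pictures are saved under pics/ and viewed, at most 10 in all, crops included, and the job is handed in when it is done.

Besides the shell and the picture viewer there is one more tool, called after "Request:" by a JSON object that holds its "method" and its "body", one argument or row to a line. jog_arm: Moves the arm, as the interface text tells. Its arguments: {"type":"object","properties":{"moves":{"type":"string"},"grip":{"type":"number"},"force":{"type":"number"}},"required":["moves"]}

```bash
mkdir -p pics; cat > h.py <<'E'
import numpy as np, cv2, json
from scipy.spatial.transform import Rotation as R
from cell import observe, snapshot, sign_off
def rot(a):
    a=np.array(a,float)
    return a if a.shape==(3,3) else R.from_quat(a[[1,2,3,0]]).as_matrix()
def K(s): return np.array([[s['fx'],0,s['cx']],[0,s['fy'],s['cy']],[0,0,1.]])
def ray(s,uv):
    p=cv2.undistortPoints(np.array(uv,float).reshape(-1,1,2),K(s),np.array(s['distortion'],float))[:,0]
    d=np.c_[p[:,0],-p[:,1],-np.ones(len(p))]@rot(s['attitude']).T
    return np.array(s['position']),d
def plane(s,uv,z):
    o,d=ray(s,uv); return o+d*((z-o[2])/d[:,2])[:,None]
def proj(s,P):
    c=(np.array(P,float).reshape(-1,3)-s['position'])@rot(s['attitude']); c=c*[1,-1,-1]
    return cv2.projectPoints(c,np.zeros(3),np.zeros(3),K(s),np.array(s['distortion'],float))[0][:,0]
def tri(s1,u1,s2,u2):
    o1,d1=ray(s1,[u1]);o2,d2=ray(s2,[u2]);d1=d1[0];d2=d2[0]
    t=np.linalg.lstsq(np.c_[d1,-d2],o2-o1,rcond=None)[0]
    a,b=o1+t[0]*d1,o2+t[1]*d2
    return (a+b)/2,np.linalg.norm(a-b)
def save(s,n,crop=None,k=1):
    im=cv2.cvtColor(s['color'],cv2.COLOR_RGB2BGR)
    if crop: x0,y0,x1,y1=crop; im=im[y0:y1,x0:x1]
    cv2.imwrite('pics/'+n+'.png',cv2.resize(im,None,fx=k,fy=k,interpolation=cv2.INTER_CUBIC))
def toolframe(P):
    "world point -> shift in mm in current tool axes"
    o=observe(); return 1000*rot(o['tool_rot']).T@(np.array(P)-o['tcp_pos'])
E
python3 - <<'E'
from h import *
import pickle
t=snapshot('top');s=snapshot('side');pickle.dump((t,s),open('s0.pkl','wb'))
save(t,'top0',k=1.5);save(s,'side0',k=1.5)
print({k:v for k,v in t.items() if k!='color'},{k:v for k,v in s.items() if k!='color'});print(observe())
E
```

```text
{'fx': 413.19086440210066, 'fy': 413.19086440210066, 'cx': 252.09812337920386, 'cy': 188.67661617625748, 'distortion': array([0.03000158, 0.        , 0.        , 0.        , 0.        ]), 'position': array([ 0.35519831, -0.03272411,  1.31810674]), 'attitude': array([ 0.71296586,  0.05073407, -0.0422286 , -0.69808487])} {'fx': 405.8762317779054, 'fy': 405.8762317779054, 'cx': 251.16064172565535, 'cy': 187.40324988111803, 'distortion': array([-0.08583281,  0.        ,  0.        ,  0.        ,  0.        ]), 'position': array([ 0.34223903, -0.70297042,  0.98910445]), 'attitude': array([ 0.93844459,  0.32269303, -0.04203103, -0.11586354])}
{'time': 0.1, 'joint_positions': array([ 1.25218771,  0.57644953,  0.02483877,  1.43782992, -0.0149817 ,
        1.12899806, -0.05650168]), 'dq': array([ 0.00100738, -0.00262355,  0.0008744 , -0.00172902, -0.00087881,
        0.00087004,  0.00022361]), 'tau': array([ 6.72041002e-03, -7.67304325e+01,  2.25830421e+00, -2.86609304e+01,
        1.59704313e-02,  8.54280166e-03, -5.56473071e-05]), 'tcp_pos': array([ 0.15695419, -0.65607851,  0.23052561]), 'tool_rot': array([-7.38527995e-04,  9.93113066e-01,  1.17157477e-01, -1.31743418e-04]), 'force': array([-0.69592193, -0.44159199,  0.49656557]), 'ft_torque': array([ 0.03450041, -0.00887326, -0.03582849]), 'finger_force': 0.0, 'width': 0.08508237807032358}
```

View pics/top0.png

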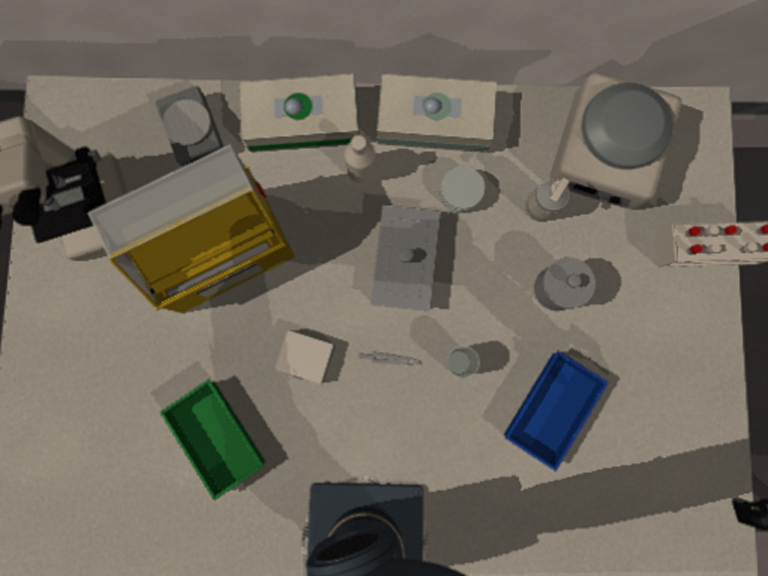

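View pics/side0.png

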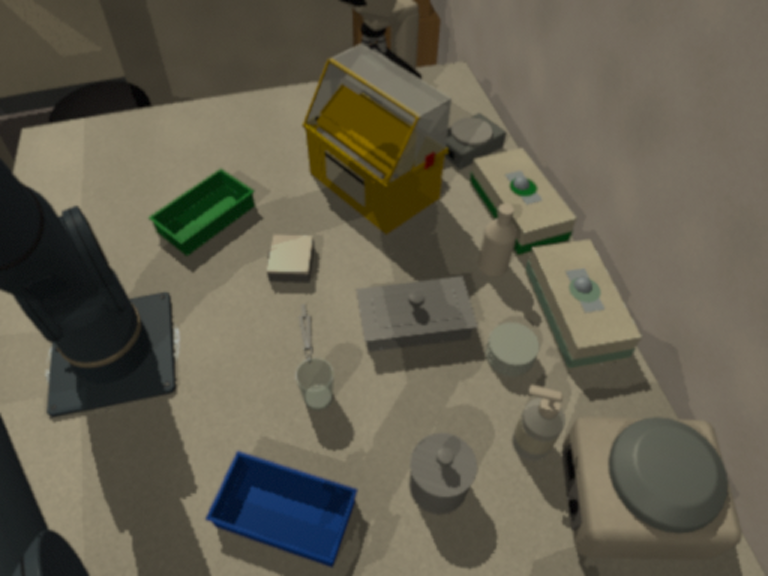

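Candidates: rectangular steel lidded tray, top px (273,171); round jar (378,189), whose knob is similar; blue tray (370,273) and green tray (141,292), both open. The long steel one matches, so I'll check it in a close crop and measure.

```bash
python3 - <<'E'
from h import *
import pickle
t,s=pickle.load(open('s0.pkl','rb'))
a=cv2.resize(t['color'][125:215,230:320],(400,400),interpolation=cv2.INTER_CUBIC)
b=cv2.resize(t['color'][90:220,55:205],(400,347),interpolation=cv2.INTER_CUBIC)
c=np.zeros((400,800,3),np.uint8);c[:,:400]=a;c[:347,400:]=b
cv2.imwrite('pics/crop1.png',c[:,:,::-1])
h=lambda p,z:plane(t,np.array(p)/1.5,z).round(3)
print('plate',h([(380,206),(440,210),(432,308),(372,304)],.051))
print('knob',tri(t,np.array([406,254])/1.5,s,np.array([417,299])/1.5))
print('front',h([(160,308),(293,257)],.15),'hoodtop',h([(90,212),(235,148)],.275))
print('jar',h([(568,283)],.09))
# gray/yellow masks
hsv=cv2.cvtColor(t['color'],cv2.COLOR_RGB2HSV)
for n,p in dict(lid=(260,150),lid2=(285,190),bench=(240,230),bench2=(310,200)).items(): print(n,hsv[p[1],p[0]])
E
```

```text
plate [[ 0.686 -0.016  0.051]
 [ 0.679 -0.142  0.051]
 [ 0.473 -0.127  0.051]
 [ 0.479 -0.004  0.051]]
knob (array([ 0.58142735, -0.07143758,  0.07559575]), np.float64(0.0025817192600862157))
front [[0.454 0.395 0.15 ]
 [0.557 0.147 0.15 ]] hoodtop [[0.606 0.48  0.275]
 [0.726 0.237 0.275]]
jar [[ 0.525 -0.393  0.09 ]]
lid [ 17  21 107]
lid2 [ 13  21 109]
bench [ 17  42 139]
bench2 [ 18  41 143]
```

View pics/crop1.png

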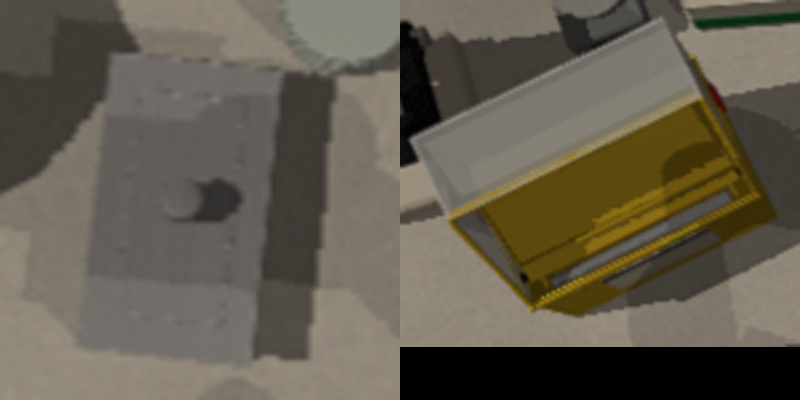

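The crop shows the long rectangular lid with its round knob at crop (180,197), i.e. top px (270.5,169.3). The container's front-wall rim runs from crop (530,305) to (757,200), with the bottom edge at (580,317) to (775,215). Refining from these corners.

```bash
python3 - <<'E'
from h import *
import pickle
t,s=pickle.load(open('s0.pkl','rb'))
A=lambda p:np.array(p)*.225+[230,125]
B=lambda p:(np.array(p)-[400,0])*.375+[55,90]
c=plane(t,A([(112,53),(282,72),(252,362),(80,348)]),.051);m=c.mean(0)
print('lid',m.round(4),[np.linalg.norm(c[i]-c[i-1]).round(3) for i in range(4)],
 'yaw',np.arctan2(*((c[0]-c[3]+c[1]-c[2])[:2][::-1])).round(3))
print('knob top z.085',plane(t,A([(180,197)]),.085).round(4))
def fr(p,z):
    q=plane(t,B(p),z);y=(q[0]-q[1])[:2];w=np.linalg.norm(y);yaw=np.arctan2(-y[0],y[1])
    x=np.array([np.cos(yaw),np.sin(yaw)]);print(w.round(3),yaw.round(3),'O',(q.mean(0)[:2]+.085*x).round(4))
fr([(530,305),(757,200)],.15);fr([(580,317),(775,215)],0.)
# side view front corners (1.5x): left front top , right front top
q=plane(s,np.array([(306,127),(390,180)])/1.5,.15);print(q.round(3))
E
```

```text
lid [ 0.5773 -0.0727  0.051 ] [np.float64(0.211), np.float64(0.121), np.float64(0.207), np.float64(0.119)] yaw -0.088
knob top z.085 [[ 0.5784 -0.0705  0.085 ]]
0.265 0.464 O [0.5914 0.3227]
0.263 0.513 O [0.5943 0.3254]
[[0.46  0.385 0.15 ]
 [0.595 0.176 0.15 ]]
```

Request:
{"method": "jog_arm", "body": {
  "moves": "545 -470 60 0 0 0.32;545 -470 60 0 0 0.32;545 -470 60 0 0 0.32;545 -470 60 0 0 0.32;545 -470 60 0 0 0.32;545 -470 60 0 0 0.32;545 -470 60 0 0 0.32;545 -470 60 0 0 0.32;545 -470 60 0 0 0.32;545 -470 60 0 0 0.32;545 -470 60 0 0 0.32;545 -470 60 0 0 0.32",
  "grip": 1
}}

```text
time: 1.6
tcp_pos: [0.5791, -0.0687, 0.1706]
tool_rot: [-0.001, 0.999, -0.041, -0.0]
force: [-0.3, -0.8, -0.2]
width: 0.0853
finger_force: 0.0
```

```bash
python3 - <<'E'
from h import *
import pickle
t,s=pickle.load(open('s0.pkl','rb'))
print(toolframe([.578,-.072,.06]).round(1),R.from_matrix(rot(observe()['tool_rot'])).as_matrix().round(3))
h=lambda p,z:plane(t,np.array(p)/1.5,z).round(3)
print('petri',h([(463,187)],.047),'beaker',h([(463,360)],.0),'pump base',h([(545,205)],.1),'jar',h([(568,283)],.1))
a=cv2.resize(s['color'][25:160,195:310],(690,810)[::1],interpolation=cv2.INTER_CUBIC)
cv2.imwrite('pics/sh.png',cv2.resize(a,(511,600))[:,:,::-1])
E
```

```text
[ -0.8   3.6 110.6] [[ 0.997 -0.081 -0.   ]
 [-0.081 -0.997  0.001]
 [-0.    -0.001 -1.   ]]
petri [[ 0.731 -0.19   0.047]] beaker [[ 0.37  -0.197  0.   ]] pump base [[ 0.681 -0.347  0.1  ]] jar [[ 0.524 -0.39   0.1  ]]
```

View pics/sh.png

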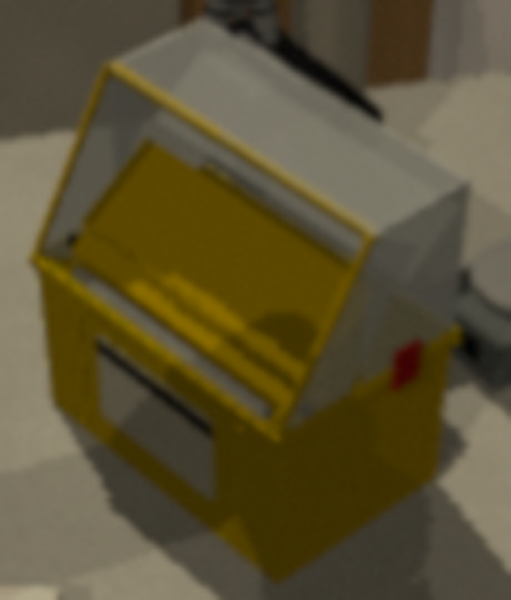

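Side crop shows the container: front rim (37,262)–(280,437), bottom front corners (55,405),(280,580), hood lip (110,65)–(372,238), right back rim (460,335). I'll solve its pose from these corners in both views, and lower onto the knob.

Request:
{"method": "jog_arm", "body": {
  "moves": "-1 3 60 0 0 0;-1 3 110 0 0 0;-1 3 110 0 0 0;-1 3 110 0 0 0"
}}

```text
time: 2.1
tcp_pos: [0.5773, -0.0757, 0.0627]
tool_rot: [0.0, 0.999, -0.043, 0.001]
force: [0.8, 0.3, -0.4]
width: 0.0854
finger_force: 0.0
```

```bash
python3 - <<'E'
from h import *
import pickle
from scipy.optimize import least_squares
t,s=pickle.load(open('s0.pkl','rb'))
B=lambda p:(np.array(p)-[400,0])*.375+[55,90]
S=lambda p:np.array(p)/4.444+[195,25]
W=.135
sp=[((37,262),(-85,W,150)),((280,437),(-85,-W,150)),((55,405),(-85,W,0)),((280,580),(-85,-W,0)),((437,480),(85,-W,0)),((110,65),(-6,W,275)),((372,238),(-6,-W,275))]
tp=[((530,305),(-85,W,150)),((757,200),(-85,-W,150)),((580,317),(-85,W,0)),((775,215),(-85,-W,0)),((452,213),(-6,W,275)),((700,100),(-6,-W,275))]
def w(p,m):
    m=np.array([(a/1000,b,c/1000) for _,(a,b,c) in m]);c,d=np.cos(p[2]),np.sin(p[2])
    return np.c_[p[0]+c*m[:,0]-d*m[:,1],p[1]+d*m[:,0]+c*m[:,1],m[:,2]]
f=lambda p:np.r_[proj(s,w(p,sp))-S([a for a,_ in sp]),proj(t,w(p,tp))-B([a for a,_ in tp])]
r=least_squares(lambda p:f(p).ravel(),[.592,.324,.48],loss='soft_l1');print(r.x.round(4));print(f(r.x).round(1).tolist())
E
```

```text
[0.5968 0.3226 0.4853]
[[-0.6, -2.3], [-0.3, -0.1], [-1.1, -0.6], [-1.1, 1.4], [-0.2, -0.3], [-0.6, -0.2], [0.1, -0.2], [0.3, -0.9], [1.1, -3.4], [-1.3, -0.9], [1.8, 0.1], [-1.0, 1.4], [1.7, -2.1]]
```

Request:
{"method": "jog_arm", "body": {
  "moves": "1 -4 2 0 0 0;1 -4 2 0 0 0;1 -4 2 0 0 0;1 -4 2 0 0 0"
}}

```text
time: 2.6
tcp_pos: [0.578, -0.0717, 0.0597]
tool_rot: [0.0, 0.999, -0.043, 0.0]
force: [0.1, 0.0, -0.5]
width: 0.0851
finger_force: 0.0
```

Request:
{"method": "jog_arm", "body": {
  "moves": "0 0 0 0 0 0;0 0 0 0 0 0;0 0 0 0 0 0;0 0 0 0 0 0;0 0 0 0 0 0;0 0 0 0 0 0;0 0 0 0 0 0;0 0 0 0 0 0",
  "grip": -1,
  "force": 40
}}

```text
time: 3.6
tcp_pos: [0.5778, -0.0716, 0.0594]
tool_rot: [-0.0, 0.999, -0.043, 0.0]
force: [-1.7, 1.2, 4.5]
width: 0.0288
finger_force: 39.3
```

Request:
{"method": "jog_arm", "body": {
  "moves": "0 0 -5 0 0 0;0 0 -20 0 0 0;0 0 -40 0 0 0;0 0 -60 0 0 0;0 0 -70 0 0 0;-3 30 -70 0 0 0;-8 70 -70 0 0 0;-13 110 -70 0 0 0;-17 145 -70 0 0 0;-19 165 -70 0 0 0;-19 165 -60 0 0 0;-19 165 -60 0 0 0"
}}

```text
time: 5.1
tcp_pos: [0.5447, -0.2323, 0.1182]
tool_rot: [-0.001, 0.999, -0.042, -0.001]
force: [-0.2, 0.6, -2.7]
width: 0.029
finger_force: 39.9
```

```bash
python3 - <<'E'
from h import *
t=snapshot('top');save(t,'top1',k=1.5);print(toolframe([.545,-.235,.0194]).round(1),observe()['force'])
E
```

```text
[ 0.3  2.9 99.2] [ 0.60208288  0.23407946 -3.01373241]
```

View pics/top1.png

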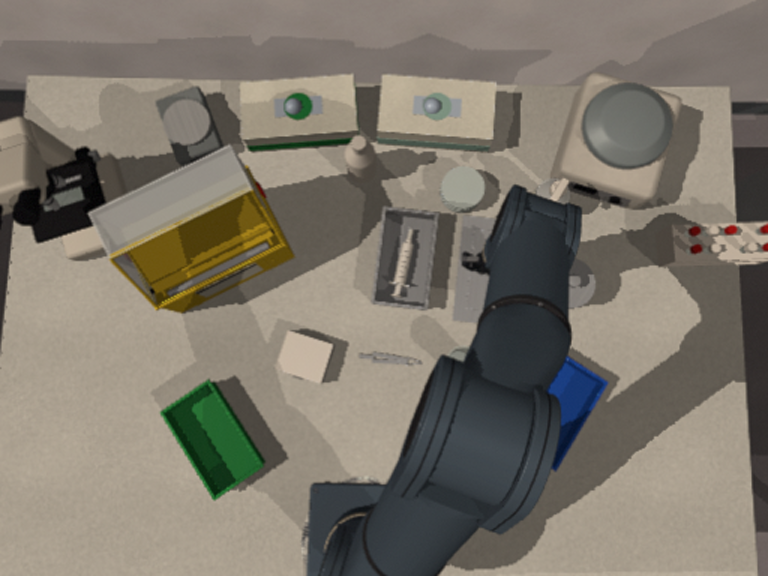

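The picture shows the lid held clear at (470,265), the patch below free, and the syringe in the tray at about (405,262) with its thin (cap) end near (410,230). Lowering.

Request:
{"method": "jog_arm", "body": {
  "moves": "0 0 25 0 0 0;0 0 50 0 0 0;0 0 70 0 0 0;0 0 82 0 0 0;0 0 90 0 0 0;0 0 94 0 0 0;0 0 96 0 0 0;0 0 98 0 0 0;0 0 98 0 0 0;0 0 98 0 0 0"
}}

```text
time: 6.4
tcp_pos: [0.5449, -0.2344, 0.0215]
tool_rot: [0.0, 0.999, -0.043, 0.0]
force: [0.4, 0.6, -2.4]
width: 0.0284
finger_force: 40.0
```

```bash
cat > syr.py <<'E'
from h import *
t=snapshot('top')
hsv=cv2.cvtColor(t['color'],cv2.COLOR_RGB2HSV)
x0,y0,x1,y1=250,138,292,204
g=t['color'][y0:y1,x0:x1].max(2)
_,m=cv2.threshold(g,0,255,cv2.THRESH_BINARY+cv2.THRESH_OTSU)
save(t,'syr',(245,130,295,210),7)
print(_, (g>_).sum())
for zt in (150,165,180):
    n,l,st,c=cv2.connectedComponentsWithStats((g>zt).astype(np.uint8))
    k=1+st[1:,4].argmax(); ys,xs=np.nonzero(l==k)
    P=plane(t,np.c_[xs+x0,ys+y0],.02)[:,:2]
    (c,wh,a)=cv2.minAreaRect((P*1000).astype(np.float32)); print(zt,len(P),np.round(c),np.round(wh),a, P.mean(0).round(4), 'ends',P[ys.argmin()].round(3),P[ys.argmax()].round(3))
E
python3 syr.py; python3 -c "from h import *;print(observe()['force'])"
```

```text
103.0 1442
150 181 [573. -65.] [ 19. 143.] 78.38387298583984 [ 0.5686 -0.0637] ends [ 0.643 -0.08 ] [ 0.504 -0.047]
165 135 [566. -62.] [ 16. 126.] 79.32298278808594 [ 0.5655 -0.0626] ends [ 0.627 -0.077] [ 0.504 -0.047]
180 70 [572. -63.] [11. 87.] 79.06936645507812 [ 0.5725 -0.0628] ends [ 0.614 -0.071] [ 0.53 -0.05]
[-0.70535652 -0.49797057 -2.36259526]
```

View pics/syr.png

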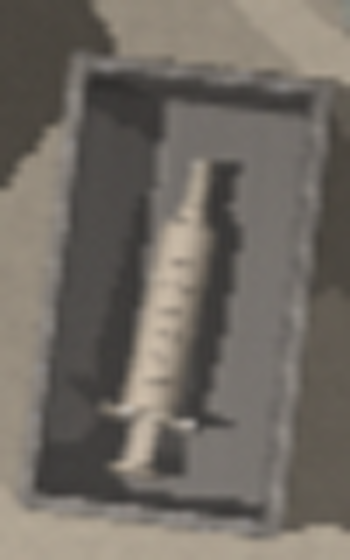

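The crop shows the syringe with its cap at (200,160), flange at (150,415) and barrel middle about (170,315). The lid is still about 2 mm up, so I'll finish lowering it.

Request:
{"method": "jog_arm", "body": {
  "moves": "0 0 0.7 0 0 0;0 0 1.4 0 0 0;0 0 2 0 0 0;0 0 2.5 0 0 0;0 0 2.5 0 0 0"
}}

```text
time: 7.08
tcp_pos: [0.5448, -0.2344, 0.0194]
tool_rot: [0.0, 0.999, -0.043, 0.0]
force: [-2.7, 1.2, 5.9]
width: 0.0286
finger_force: 40.8
```

```bash
python3 - <<'E'
from h import *
t=snapshot('top')
A=lambda p:np.array(p)/7+[244.93,129.93]
q=plane(t,A([(190,220),(150,412),(170,316)]),.018);print('barrel',q.round(4),'yaw',np.arctan2(*(q[0]-q[1])[:2][::-1]),np.linalg.norm(q[0]-q[1]))
q=plane(t,A([(201,160),(133,472)]),.015);print('ends',q.round(4),np.linalg.norm(q[0]-q[1]),np.arctan2(*(q[0]-q[1])[:2][::-1]),q.mean(0))
c=plane(t,A([(75,55),(330,85),(275,530),(25,500)]),.048);print('tray',c.mean(0).round(4),[np.linalg.norm(c[i]-c[i-1]).round(3) for i in range(4)],np.arctan2(*((c[0]-c[3]+c[1]-c[2])[:2][::-1])))
print(observe()['force'],observe()['tcp_pos'])
E
```

```text
barrel [[ 0.6165 -0.0772  0.018 ]
 [ 0.5276 -0.0604  0.018 ]
 [ 0.5719 -0.0688  0.018 ]] yaw -0.1861386439339796 0.09045396505475621
ends [[ 0.6453 -0.0819  0.015 ]
 [ 0.5005 -0.0533  0.015 ]] 0.14760685634143814 -0.1950855715350644 [ 0.57286878 -0.0675607   0.015     ]
tray [ 0.5785 -0.0705  0.048 ] [np.float64(0.202), np.float64(0.115), np.float64(0.202), np.float64(0.111)] -0.09949876352078384
[-2.16763217  0.613266    6.53460543] [ 0.54486263 -0.234364    0.01940835]
```

Landed (the force reversed sign). Release and lift off.

Request:
{"method": "jog_arm", "body": {
  "moves": "0 0 0 0 0 0;0 0 0 0 0 0;0 0 0 0 0 0;0 0 0 0 0 0;0 0 0 0 0 0;0 0 0 0 0 0",
  "grip": 1
}}

```text
time: 7.88
tcp_pos: [0.5448, -0.2344, 0.0188]
tool_rot: [-0.0, 0.999, -0.043, -0.0]
force: [0.1, -0.2, -0.5]
width: 0.0853
finger_force: 0.0
```

Request:
{"method": "jog_arm", "body": {
  "moves": "0 0 -20 0 0 0;0 0 -60 0 0 0;0 0 -100 0 0 0;0 -60 -100 0 0 0.05;10 -120 -100 0 0 0.1;12 -168 -100 0 0 0.1;12 -168 -100 0 0 0.1;12 -168 -100 0 0 0.1",
  "grip": 0
}}

```text
time: 8.88
tcp_pos: [0.571, -0.0685, 0.1188]
tool_rot: [0.0, 0.996, -0.092, -0.0]
force: [0.2, -0.4, 0.6]
width: 0.0428
finger_force: 0.0
```

```bash
python3 - <<'E'
from h import *
o=observe();print(toolframe([.572,-.068,.007]).round(1));M=rot(o['tool_rot']);print(np.arctan2(M[1,0],M[0,0]),o['width'],o['joint_positions'].round(3))
t=snapshot('top');
A=lambda p:np.array(p)*1/1.5
c=plane(t,[(313,178)],.0)
save(t,'lid1',(290,130,400,215),5)
E
```

```text
[  0.9  -0.7 111.8]
-0.18503064134201624 0.04282451873657297 [ 0.007  0.552  0.047  1.845 -0.035  0.745 -1.683]
```

Request:
{"method": "jog_arm", "body": {
  "moves": "1 -1 30 0 0 0;1 -1 60 0 0 0;1 -1 85 0 0 0;1 -1 100 0 0 0;1 -1 108 0 0 0;1 -1 111 0 0 0;1 -1 111 0 0 0;1 -1 111 0 0 0"
}}

```text
time: 9.93
tcp_pos: [0.5727, -0.0672, 0.0084]
tool_rot: [-0.0, 0.996, -0.092, 0.001]
force: [0.5, 0.0, -0.5]
width: 0.043
finger_force: 0.0
```

Request:
{"method": "jog_arm", "body": {
  "moves": "0 0 0 0 0 0;0 0 0 0 0 0;0 0 0 0 0 0;0 0 0 0 0 0;0 0 0 0 0 0;0 0 0 0 0 0",
  "grip": -1,
  "force": 25
}}

```text
time: 10.68
tcp_pos: [0.5726, -0.0672, 0.0084]
tool_rot: [-0.0, 0.996, -0.092, 0.0]
force: [-1.5, -0.6, 5.5]
width: 0.0229
finger_force: 24.4
```

Request:
{"method": "jog_arm", "body": {
  "moves": "0 0 -5 0 0 0;0 0 -25 0 0 0;0 0 -60 0 0 0;0 0 -100 0 0 0;0 0 -150 0 0 0;0 0 -200 0 0 0;0 0 -240 0 0 0;0 0 -260 0 0 0;0 0 -260 0 0 0"
}}

```text
time: 11.8
tcp_pos: [0.5728, -0.0672, 0.2694]
tool_rot: [-0.0, 0.996, -0.092, 0.002]
force: [1.3, -0.1, -0.4]
width: 0.0227
finger_force: 24.6
```

```bash
cat > tgt.py <<'E'
from h import *
import sys
# target: standoff along tool, slope offset, in sharps frame; lean
O=np.array([.5965,.3225,0]);yaw=.485;lean=float(sys.argv[3]) if len(sys.argv)>3 else .576
c,s=np.cos(yaw),np.sin(yaw);Rs=R.from_euler('z',yaw).as_matrix()
zt=np.array([np.sin(lean),0,-np.cos(lean)]);xt=np.array([0,1,0.]);yt=np.cross(zt,xt)
M=Rs@np.c_[xt,yt,zt]
n=np.array([-np.sin(.576),0,np.cos(.576)]);u=np.array([np.cos(.576),0,np.sin(.576)])
h,a=float(sys.argv[1])/1000,float(sys.argv[2])/1000   # tip height above floor normal, offset up-slope
p=O+Rs@(np.array([-.011,0,.178])+h*n+a*u)
o=observe();C=rot(o['tool_rot'])
print('tcp target',p.round(4),'shift mm',(1000*C.T@(p-o['tcp_pos'])).round(1),'turn',R.from_matrix(C.T@M).as_rotvec().round(3),'yt',(M[:,1]).round(2),o['tcp_pos'],o['joint_positions'].round(2),o['force'].round(1),o['width'])
E
python3 tgt.py 160 3
```

```text
tcp target [0.5119 0.2779 0.3138] shift mm [-123.3 -328.   -44.6] turn [-0.307  0.64  -2.167] yt [0.74 0.39 0.54] [ 0.57284846 -0.06723705  0.26937941] [-0.01  0.4   0.06  1.65 -0.03  1.09 -1.69] [ 1.3 -0.1 -0.4] 0.022741653936802417
```

Request:
{"method": "jog_arm", "body": {
  "moves": "-40 -40 -70 -0.307 0.64 -2.167;-80 -80 -80 -0.307 0.64 -2.167;-120 -110 -80 -0.307 0.64 -2.167;-130 -130 -80 -0.307 0.64 -2.167;-130 -150 -80 -0.307 0.64 -2.167;-130 -170 -80 -0.307 0.64 -2.167;-130 -190 -80 -0.307 0.64 -2.167;-130 -210 -80 -0.307 0.64 -2.167;-130 -230 -80 -0.307 0.64 -2.167;-130 -250 -70 -0.307 0.64 -2.167;-125 -290 -60 -0.307 0.64 -2.167;-123 -328 -45 -0.307 0.64 -2.167"
}}

```text
time: 13.3
tcp_pos: [0.5114, 0.2787, 0.3115]
tool_rot: [0.144, 0.506, 0.816, 0.241]
force: [0.3, 1.6, -0.1]
width: 0.0229
finger_force: 24.7
```

```bash
python3 tgt.py 160 3
```

```text
tcp target [0.5119 0.2779 0.3138] shift mm [-0.9  1.3 -1.9] turn [-0.007  0.005 -0.023] yt [0.74 0.39 0.54] [0.51143653 0.27873921 0.31154078] [-0.35  0.13 -0.31  2.08  0.36  0.39 -0.49] [ 0.3  1.6 -0.1] 0.02286835848005935
```

Request:
{"method": "jog_arm", "body": {
  "moves": "-1 1 20 -0.007 0.005 -0.023;-1 1 50 -0.007 0.005 -0.023;-1 1 80 -0.007 0.005 -0.023;-1 1 105 -0.007 0.005 -0.023;-1 1 115 -0.007 0.005 -0.023;-1 1 118 -0.007 0.005 -0.023;-1 1 118 -0.007 0.005 -0.023"
}}

```text
time: 14.18
tcp_pos: [0.5688, 0.3059, 0.2122]
tool_rot: [0.146, 0.498, 0.82, 0.242]
force: [-0.7, -1.2, -0.6]
width: 0.023
finger_force: 24.7
```

```bash
python3 tgt.py 40 3; python3 - <<'E'
from h import *
s=snapshot('side');t=snapshot('top')
a=cv2.resize(s['color'][30:160,195:310],(440,497),interpolation=cv2.INTER_CUBIC)
b=cv2.resize(t['color'][90:220,55:205],(360,312),interpolation=cv2.INTER_CUBIC)
c=np.zeros((497,800,3),np.uint8);c[:,:440]=a;c[:312,440:]=b
cv2.imwrite('pics/pl.png',c[:,:,::-1])
E
```

```text
tcp target [0.5697 0.3084 0.2132] shift mm [1.8 2.2 0.3] turn [-0.002  0.001 -0.006] yt [0.74 0.39 0.54] [0.5687734  0.30588231 0.21222444] [-0.48  0.35 -0.16  2.11  0.83  0.17 -0.92] [-0.7 -1.2 -0.6] 0.022977209215209807
```

View pics/pl.png

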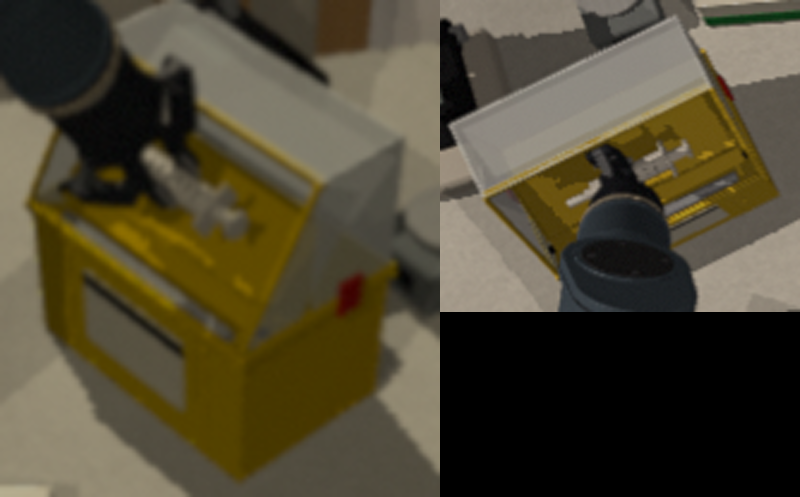

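The view shows the syringe held level across the mouth, parallel to the tray, cap end to the left, gripper clear of the hood lip. Joint 6 is at its lower stop at this lean, so I'll use less lean.

```bash
python3 tgt.py 45 -5 .44
```

```text
tcp target [0.5614 0.304  0.213 ] shift mm [ 1.8 -6.6 -4.1] turn [ 0.135  0.001 -0.006] yt [0.8  0.42 0.43] [0.56910244 0.30599868 0.21322418] [-0.48  0.35 -0.16  2.11  0.83  0.17 -0.92] [ 0.2 -0.8 -0.1] 0.022738298267943657
```

Request:
{"method": "jog_arm", "body": {
  "moves": "2 -7 -10 0.07 0 -0.006;2 -7 -4 0.135 0 -0.006;2 -7 -4 0.135 0 -0.006;2 -7 -4 0.135 0 -0.006"
}}

```text
time: 14.78
tcp_pos: [0.5613, 0.3037, 0.2131]
tool_rot: [0.114, 0.505, 0.835, 0.187]
force: [-0.2, 0.2, -0.3]
width: 0.0229
finger_force: 24.7
```

```bash
python3 tgt.py 22 -5 .44
```

```text
tcp target [0.5725 0.3098 0.1937] shift mm [ 0.3  3.2 23. ] turn [ 0.002  0.002 -0.001] yt [0.8  0.42 0.43] [0.56133763 0.30370072 0.21313727] [-0.25  0.38 -0.48  1.99  0.62  0.44 -0.69] [-0.2  0.2 -0.3] 0.02290751746724456
```

Request:
{"method": "jog_arm", "body": {
  "moves": "0 1 8 0 0 0;0 2 16 0 0 0;0 3 23 0 0 0;0 4 28 0 0 0;0 4.5 32 0 0 0;0 4.5 32 0 0 0"
}}

```text
time: 15.52
tcp_pos: [0.5743, 0.3105, 0.1836]
tool_rot: [0.113, 0.505, 0.836, 0.184]
force: [-10.6, -5.2, -3.2]
width: 0.0225
finger_force: 27.6
```

```bash
python3 tgt.py 10 -5 .44;python3 - <<'E'
from h import *
s=snapshot('side')
cv2.imwrite('pics/pl2.png',cv2.resize(s['color'][65:115,205:290],(800,471),interpolation=cv2.INTER_CUBIC)[:,:,::-1])
E
```

```text
tcp target [0.5782 0.3129 0.1837] shift mm [0.2 4.2 1.9] turn [-0.006  0.003  0.   ] yt [0.8  0.42 0.43] [0.57428235 0.31053754 0.18361705] [-0.3   0.44 -0.42  1.99  0.68  0.39 -0.74] [-10.6  -5.2  -3.2] 0.022516059915331916
```

View pics/pl2.png

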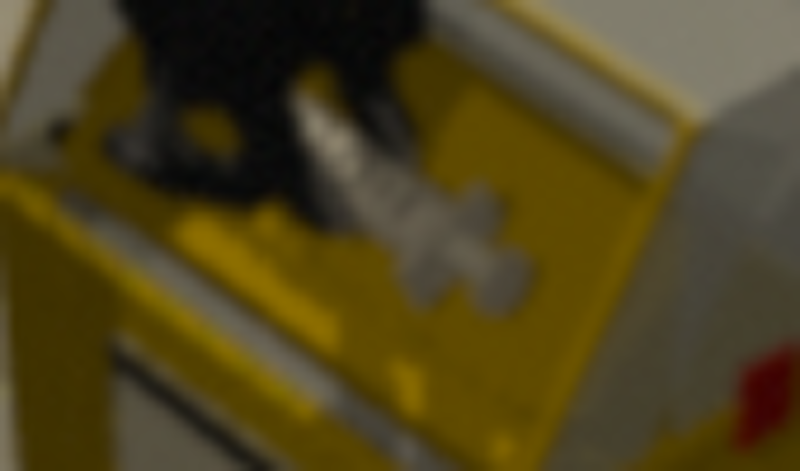

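There is a 12 N push along the container's -x, so the gripper's back is touching the hood lip. Backing off and checking the lip position by triangulation.

Request:
{"method": "jog_arm", "body": {
  "moves": "0 -6 -5 0 0 0;0 -8 -15 0 0 0;0 -8 -25 0 0 0;0 -8 -25 0 0 0"
}}

```text
time: 16.08
tcp_pos: [0.5619, 0.3045, 0.2073]
tool_rot: [0.114, 0.504, 0.835, 0.188]
force: [-0.3, 0.4, -0.7]
width: 0.0228
finger_force: 27.3
```

```bash
python3 - <<'E'
from h import *
import pickle
t,s=pickle.load(open('s0.pkl','rb'))
B=lambda p:(np.array(p)-[400,0])*.375+[54.7,89.7]
S=lambda p:np.array(p)/4.444+[194.6,24.6]
O=np.array([.5965,.3225,0]);Rs=R.from_euler('z',.485).as_matrix()
for n,b,a in [('lipL',(452,215),(110,65)),('lipR',(703,100),(372,238)),('frL',(530,305),(37,262)),('frR',(757,203),(280,437)),('botR',(775,215),(280,580))]:
    p,e=tri(t,B(b),s,S(a)); print(n,p.round(4),'gap',e.round(4),'local',(Rs.T@(p-O)).round(3))
E
python3 tgt.py 40 -8 .53
```

```text
lipL [0.5299 0.4367 0.2772] gap 0.0019 local [-0.006  0.132  0.277]
lipR [0.6519 0.2026 0.2738] gap 0.0035 local [-0.007 -0.132  0.274]
frL [0.4587 0.4086 0.1372] gap 0.0013 local [-0.082  0.14   0.137]
frR [0.5789 0.167  0.1476] gap 0.0125 local [-0.088 -0.129  0.148]
botR [0.5871 0.1701 0.0007] gap 0.003 local [-0.079 -0.13   0.001]
tcp target [0.5616 0.3041 0.2072] shift mm [-0.2 -0.5 -0.1] turn [-0.086  0.001 -0.001] yt [0.76 0.4  0.51] [0.56191961 0.30445562 0.20728222] [-0.26  0.39 -0.46  2.    0.64  0.42 -0.71] [-0.3  0.4 -0.7] 0.022811697508677637
```

Request:
{"method": "jog_arm", "body": {
  "moves": "0 0 0 -0.06 0 0;0 0 0 -0.115 0 0;0 0 0 -0.115 0 0;0 0 0 -0.115 0 0"
}}

```text
time: 16.58
tcp_pos: [0.5617, 0.3049, 0.2061]
tool_rot: [0.142, 0.497, 0.823, 0.235]
force: [0.0, 0.2, -0.6]
width: 0.0232
finger_force: 27.4
```

```bash
python3 tgt.py 10 -8 .56
```

```text
tcp target [0.576  0.3117 0.182 ] shift mm [-0.6  0.7 28.8] turn [-0.004  0.001  0.   ] yt [0.75 0.39 0.53] [0.56170199 0.30493788 0.20605747] [-0.44  0.35 -0.23  2.11  0.88  0.2  -0.97] [ 0.   0.2 -0.6] 0.02315808813906714
```

Request:
{"method": "jog_arm", "body": {
  "moves": "0 0 6 0.03 0 0;-1 0 14 0.03 0 0;-1 0.5 20 0.03 0 0;-1 0.5 24 0.03 0 0;-1 0.5 26 0.03 0 0;-1 0.5 26 0.03 0 0"
}}

```text
time: 17.32
tcp_pos: [0.5742, 0.3101, 0.1837]
tool_rot: [0.135, 0.499, 0.827, 0.222]
force: [-0.8, -0.5, -0.5]
width: 0.0226
finger_force: 27.4
```

```bash
python3 tgt.py 7 -8 .53
```

```text
tcp target [0.5775 0.3125 0.1795] shift mm [0.6 1.3 5.6] turn [-0.004  0.001  0.   ] yt [0.76 0.4  0.51] [0.5742265 0.310125  0.1837398] [-0.42  0.41 -0.25  2.08  0.89  0.22 -0.97] [-0.8 -0.5 -0.5] 0.022556323520786913
```

Request:
{"method": "jog_arm", "body": {
  "moves": "0 0.5 1.5 0 0 0;0 1 3 0 0 0;0 1 4.5 0 0 0;0 1 4.5 0 0 0;0 1 4.5 0 0 0"
}}

```text
time: 17.95
tcp_pos: [0.5772, 0.3114, 0.1805]
tool_rot: [0.135, 0.499, 0.827, 0.222]
force: [0.3, 0.2, -0.1]
width: 0.0227
finger_force: 27.4
```

```bash
python3 tgt.py 7 -8 .53;python3 - <<'E'
from h import *
s=snapshot('side')
cv2.imwrite('pics/pl3.png',cv2.resize(s['color'][65:115,205:290],(800,471),interpolation=cv2.INTER_CUBIC)[:,:,::-1])
E
```

```text
tcp target [0.5775 0.3125 0.1795] shift mm [0.8 0.2 1.2] turn [-0.004  0.001 -0.   ] yt [0.76 0.4  0.51] [0.57717968 0.31136299 0.18047578] [-0.42  0.42 -0.24  2.07  0.9   0.21 -0.98] [ 0.3  0.2 -0.1] 0.022713902374663343
```

View pics/pl3.png

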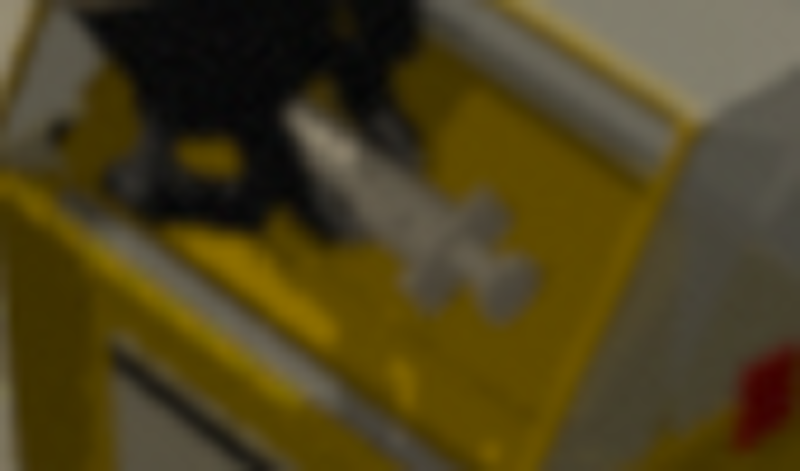

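The image shows the syringe lying just over the sloping floor, flange at (430,250), clear of the end walls. I'll let go and back straight out.

Request:
{"method": "jog_arm", "body": {
  "moves": "0 0 0 0 0 0;0 0 0 0 0 0;0 0 -4 0 0 0;0 0 -20 0 0 0;0 0 -50 0 0 0;0 0 -90 0 0 0;0 0 -130 0 0 0;0 0 -140 0 0 0;0 0 -140 0 0 0;0 0 -140 0 0 0",
  "grip": -0.12
}}

```text
time: 19.25
tcp_pos: [0.5149, 0.2784, 0.3003]
tool_rot: [0.135, 0.499, 0.827, 0.222]
force: [-0.6, 0.3, -0.0]
width: 0.0374
finger_force: 0.0
```

```bash
python3 - <<'E'
from h import *
o=observe();print(o['tcp_pos'],o['joint_positions'].round(2))
s=snapshot('side')
cv2.imwrite('pics/rel.png',cv2.resize(s['color'][30:160,190:310],(480,520),interpolation=cv2.INTER_CUBIC)[:,:,::-1])
E
```

```text
[0.51494713 0.27840858 0.30034786] [-0.08  0.19 -0.64  2.05  0.48  0.47 -0.57]
```

View pics/rel.png

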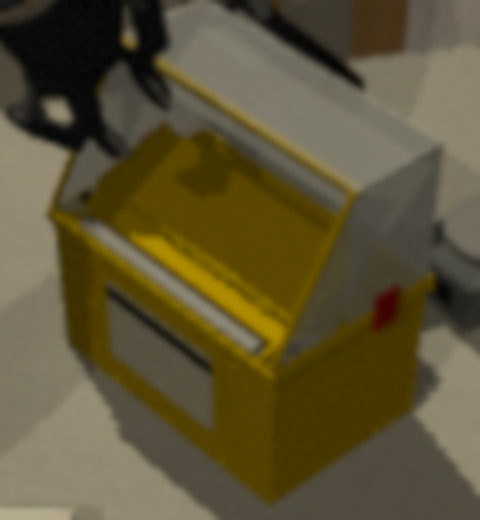

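The picture shows the drop tray back at rest and empty, the syringe gone into the bin, gripper clear. Next: check that the tray has not moved (numerically), and compute the way back to the knob.

```bash
python3 - <<'E'
from h import *
import pickle
t0,s0=pickle.load(open('s0.pkl','rb'))
t=snapshot('top')
# rim of the tray: before the pick picture (pics/top1 state, 1.5x) vs now
g1=cv2.resize(cv2.imread('pics/top1.png',0),(512,384),interpolation=cv2.INTER_AREA)
g=cv2.cvtColor(t['color'],cv2.COLOR_RGB2GRAY)
for (x0,y0,x1,y1) in [(240,190,300,212),(240,130,300,150),(243,128,300,212)]:
    r=cv2.phaseCorrelate(g1[y0:y1,x0:x1].astype(np.float32),g[y0:y1,x0:x1].astype(np.float32),cv2.createHanningWindow((x1-x0,y1-y0),cv2.CV_32F));print(np.round(r[0],2),round(r[1],2))
o=observe();C=rot(o['tool_rot']);yaw=-.086
M=np.c_[[np.cos(yaw),np.sin(yaw),0],[np.sin(yaw),-np.cos(yaw),0],[0,0,-1.]]
print((1000*C.T@(np.array([.5448,-.2344,.16])-o['tcp_pos'])).round(1),(1000*C.T@(np.array([.45,.1,.30])-o['tcp_pos'])).round(1),R.from_matrix(C.T@M).as_rotvec().round(3))
E
```

```text
[-0.32  0.27] 0.34
[0.1  0.01] 0.87
[-0.14  0.39] 0.4
[-468.1 -254.2   15.3] [-128.1 -121.8  -70.1] [ 0.307 -0.559  2.083]
```

Request:
{"method": "jog_arm", "body": {
  "moves": "-40 -40 -25 0.307 -0.559 2.083;-85 -80 -50 0.307 -0.559 2.083;-128 -122 -70 0.307 -0.559 2.083;-170 -140 -60 0.307 -0.559 2.083;-212 -155 -50 0.307 -0.559 2.083;-255 -172 -40 0.307 -0.559 2.083;-298 -188 -30 0.307 -0.559 2.083;-341 -204 -15 0.307 -0.559 2.083;-384 -222 0 0.307 -0.559 2.083;-426 -238 5 0.307 -0.559 2.083;-468 -254 15 0.307 -0.559 2.083;-468 -254 15 0.307 -0.559 2.083",
  "grip": 1
}}

```text
time: 20.85
tcp_pos: [0.5444, -0.2379, 0.1584]
tool_rot: [0.0, 0.999, -0.047, -0.002]
force: [-0.6, 0.5, -0.4]
width: 0.0851
finger_force: 0.0
```

```bash
cat > go.py <<'E'
from h import *
import sys
P=np.array([float(v) for v in sys.argv[1:4]]);o=observe();C=rot(o['tool_rot']);yaw=-.086
M=np.c_[[np.cos(yaw),np.sin(yaw),0],[np.sin(yaw),-np.cos(yaw),0],[0,0,-1.]]
print((1000*C.T@(P-o['tcp_pos'])).round(1),R.from_matrix(C.T@M).as_rotvec().round(4),o['force'].round(1),o['joint_positions'].round(2),o['width'])
E
python3 go.py .5448 -.2344 .0194
```

```text
[  0.6  -3.5 139. ] [ 0.0002  0.0038 -0.0088] [-0.6  0.5 -0.4] [ 0.39  0.53 -0.08  1.75  0.06  0.87 -1.39] 0.08505276110407767
```

Request:
{"method": "jog_arm", "body": {
  "moves": "1 -3 50 0 0.004 -0.009;1 -3 95 0 0.004 -0.009;1 -3 125 0 0.004 -0.009;1 -3 135 0 0.004 -0.009;1 -3 138 0 0.004 -0.009;1 -3 138 0 0.004 -0.009;1 -3 138 0 0.004 -0.009"
}}

```text
time: 21.72
tcp_pos: [0.5471, -0.2316, 0.0246]
tool_rot: [0.0, 0.999, -0.039, 0.004]
force: [0.5, 0.3, -0.4]
width: 0.0858
finger_force: 0.0
```

```bash
python3 go.py .5448 -.2344 .0194
```

```text
[-2.1  2.9  5.1] [-0.0002 -0.0071  0.0087] [ 0.5  0.3 -0.4] [ 0.37  0.7  -0.08  1.87  0.09  0.57 -1.41] 0.08576043181817582
```

Request:
{"method": "jog_arm", "body": {
  "moves": "-1 1 2 0 0 0;-1 1 2 0 0 0;-1 1 2 0 0 0;-1 1 2 0 0 0"
}}

```text
time: 22.22
tcp_pos: [0.5454, -0.2323, 0.0215]
tool_rot: [-0.0, 0.999, -0.039, 0.003]
force: [-0.4, -0.2, -0.6]
width: 0.0853
finger_force: 0.0
```

```bash
python3 go.py .5448 -.2344 .0194
```

```text
[-0.4  2.2  2.1] [-0.0007 -0.0054  0.0088] [-0.4 -0.2 -0.6] [ 0.37  0.7  -0.08  1.87  0.09  0.56 -1.41] 0.08525381915881067
```

Request:
{"method": "jog_arm", "body": {
  "moves": "0 2 2 0 -0.005 0.009;0 2 2 0 -0.005 0.009;0 2 2 0 -0.005 0.009;0 2 2 0 -0.005 0.009"
}}

```text
time: 22.72
tcp_pos: [0.5452, -0.2342, 0.0194]
tool_rot: [-0.0, 0.999, -0.043, 0.0]
force: [-0.5, 0.1, -0.3]
width: 0.0858
finger_force: 0.0
```

Request:
{"method": "jog_arm", "body": {
  "moves": "0 0 0 0 0 0;0 0 0 0 0 0;0 0 0 0 0 0;0 0 0 0 0 0;0 0 0 0 0 0;0 0 0 0 0 0;0 0 0 0 0 0;0 0 0 0 0 0",
  "grip": -1,
  "force": 40
}}

```text
time: 23.72
tcp_pos: [0.5452, -0.2343, 0.0196]
tool_rot: [-0.0, 0.999, -0.043, 0.0]
force: [-1.9, 0.2, 6.3]
width: 0.0286
finger_force: 39.3
```

Request:
{"method": "jog_arm", "body": {
  "moves": "0 0 -5 0 0 0;0 0 -20 0 0 0;0 0 -50 0 0 0;0 0 -80 0 0 0;0 0 -100 0 0 0;3 -40 -100 0 0 0;8 -80 -100 0 0 0;13 -120 -100 0 0 0;17 -150 -100 0 0 0;19 -165 -100 0 0 0;19 -165 -100 0 0 0;19 -165 -100 0 0 0"
}}

```text
time: 25.22
tcp_pos: [0.5779, -0.0735, 0.1197]
tool_rot: [0.0, 0.999, -0.044, 0.0]
force: [0.4, -0.2, -2.6]
width: 0.0284
finger_force: 40.0
```

```bash
python3 go.py .5778 -.0716 .0594
```

```text
[-0.3 -1.9 60.3] [ 0.0004 -0.0001 -0.0021] [ 0.4 -0.2 -2.6] [ 0.09  0.56 -0.08  1.82  0.06  0.76 -1.67] 0.028364745112237976
```

Request:
{"method": "jog_arm", "body": {
  "moves": "0 -2 20 0 0 0;0 -2 38 0 0 0;0 -2 45 0 0 0;0 -2 45 0 0 0;0 -2 45 0 0 0"
}}

```text
time: 25.85
tcp_pos: [0.5789, -0.07, 0.0752]
tool_rot: [-0.0, 0.999, -0.043, 0.001]
force: [0.2, 0.5, -3.0]
width: 0.028
finger_force: 40.0
```

```bash
python3 go.py .5781 -.0716 .0594
```

```text
[-0.7  1.7 15.8] [-0.0006 -0.0013 -0.0008] [ 0.2  0.5 -3. ] [ 0.09  0.62 -0.07  1.86  0.07  0.66 -1.68] 0.028019129734061805
```

Request:
{"method": "jog_arm", "body": {
  "moves": "-0.5 1.5 2 0 0 0;-0.5 1.5 4 0 0 0;-0.5 1.5 7 0 0 0;-0.5 1.5 9 0 0 0;-0.5 1.5 11 0 0 0;-0.5 1.5 13 0 0 0;-0.5 1.5 14 0 0 0;-0.5 1.5 15 0 0 0;-0.5 1.5 15 0 0 0;-0.5 1.5 15 0 0 0"
}}

```text
time: 27.1
tcp_pos: [0.5779, -0.071, 0.0597]
tool_rot: [-0.0, 0.999, -0.043, 0.0]
force: [-0.6, 0.0, -0.6]
width: 0.0287
finger_force: 40.2
```

```bash
python3 go.py .5781 -.0716 .0594
```

```text
[0.3 0.6 0.3] [-0.0008 -0.0004 -0.0001] [-0.6  0.  -0.6] [ 0.09  0.64 -0.07  1.87  0.07  0.63 -1.68] 0.028675119139144698
```

Seated height with the weight coming off. Release and go up.

Request:
{"method": "jog_arm", "body": {
  "moves": "0 0 0.5 0 0 0;0 0 0.8 0 0 0;0 0 0.8 0 0 0"
}}

```text
time: 27.48
tcp_pos: [0.5779, -0.0709, 0.0596]
tool_rot: [-0.0, 0.999, -0.043, 0.0]
force: [-3.8, 1.6, 9.1]
width: 0.0284
finger_force: 41.0
```

Request:
{"method": "jog_arm", "body": {
  "moves": "0 0 0 0 0 0;0 0 0 0 0 0;0 0 0 0 0 0;0 0 0 0 0 0;0 0 0 0 0 0;0 0 0 0 0 0;0 0 -20 0 0 0;0 0 -60 0 0 0;0 0 -110 0 0 0;0 60 -150 0 0 0;0 120 -160 0 0 0;0 180 -160 0 0 0",
  "grip": 1
}}

```text
time: 28.98
tcp_pos: [0.5632, -0.2476, 0.2203]
tool_rot: [0.0, 0.999, -0.043, 0.002]
force: [0.7, 0.2, -0.4]
width: 0.0857
finger_force: 0.0
```

Request:
{"method": "jog_arm", "body": {
  "moves": "0 60 0 0 0 0;0 120 0 0 0 0;0 180 0 0 0 0;0 200 0 0 0 0;0 200 0 0 0 0;0 200 0 0 0 0"
}}

```text
time: 29.72
tcp_pos: [0.5464, -0.443, 0.2183]
tool_rot: [-0.001, 0.999, -0.042, 0.0]
force: [0.4, 0.8, -0.1]
width: 0.0853
finger_force: 0.0
```

```bash
python3 - <<'E'
from h import *
import pickle
t0,s0=pickle.load(open('s0.pkl','rb'));t=snapshot('top');s=snapshot('side')
for a,b,(x0,y0,x1,y1) in [(t0,t,(243,128,292,212)),(s0,s,(230,180,325,240)),(t0,t,(265,155,290,185)),(s0,s,(200,30,310,155))]:
    f=[cv2.cvtColor(i['color'],cv2.COLOR_RGB2GRAY)[y0:y1,x0:x1].astype(np.float32) for i in (a,b)]
    r=cv2.phaseCorrelate(f[0],f[1],cv2.createHanningWindow((x1-x0,y1-y0),cv2.CV_32F));print(np.round(r[0],2),round(r[1],2),np.abs(f[0]-f[1]).mean().round(1),np.abs(f[0]-f[1]).max())
o=observe();print(o['tcp_pos'],o['time'],o['force'])
E
```

```text
[0.08 0.03] 0.89 11.1 28.0
[0.63 0.46] 0.49 43.9 108.0
[0.63 0.11] 1.03 7.1 20.057602
[-0.12  0.39] 0.49 27.3 108.0
[ 0.54655805 -0.44295802  0.21864286] 29.825 [ 0.76938186 -0.44635544  0.55950085]
```

The lid and tray in the top picture match the starting view to within a pixel, so the lid is seated. Handing in.

```bash
python3 -c "from cell import sign_off;print(sign_off())"
```

```text
the job is handed in; nothing more can be done
None
```

The job is handed in at about 30 s of the 67 s: the syringe tipped off the drop tray into the sharps bin, and the lid is back on the instrument tray, within about a pixel of its starting position. On the way in, the gripper touched the hood lip once at about 12 N and was backed off. The hand-in returned no verdict, so I don't have a judged result to report.

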